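# Pack the calibrated gauges into the carrying tray

### The job

Pack the four black-cased pressure gauges, which have passed calibration, into the carrying tray: each goes into the tub of the same colour as the ring on its dial, set down, not dropped, so that it lies flat on the tub's floor with its dial up and its stem inside the tub. Leave the two steel-cased gauges, which are still to be tested, where they lie on the bench.

Things in the scene. Friction and masses are not known exactly. Their poses are not given: they have to be found in the camera images.
- gauge_blue: Small pressure gauge, BLACK case, broad blue ring on the dial (oxygen service): calibrated, to be packed. Case 52 mm across, 33 mm tall, lying dial up; brass stem (14 mm wide, 8 to 22 mm above the underside) sticks out along its -x, tip 56 mm from the case centre. Origin: centre of the underside; z out through the dial. 0.10 to 0.18 kg; grip the case across its diameter.
- gauge_green: Small pressure gauge, BLACK case, broad green ring on the dial (hydrogen service): calibrated, to be packed. Case 52 mm across, 33 mm tall, lying dial up; brass stem (14 mm wide, 8 to 22 mm above the underside) sticks out along its -x, tip 56 mm from the case centre. Origin: centre of the underside; z out through the dial. 0.10 to 0.18 kg; grip the case across its diameter.
- gauge_yellow: Small pressure gauge, BLACK case, broad yellow ring on the dial (ammonia service): calibrated, to be packed. Case 52 mm across, 33 mm tall, lying dial up; brass stem (14 mm wide, 8 to 22 mm above the underside) sticks out along its -x, tip 56 mm from the case centre. Origin: centre of the underside; z out through the dial. 0.10 to 0.18 kg; grip the case across its diameter.
- gauge_red: Small pressure gauge, BLACK case, broad red ring on the dial (fuel gas service): calibrated, to be packed. Case 52 mm across, 33 mm tall, lying dial up; brass stem (14 mm wide, 8 to 22 mm above the underside) sticks out along its -x, tip 56 mm from the case centre. Origin: centre of the underside; z out through the dial. 0.10 to 0.18 kg; grip the case across its diameter.
- steel_gauge_blue: Look-alike: the same gauge with a bare STEEL case and a broad blue ring on the dial, not yet tested: leave it. Case 52 mm across, 33 mm tall, lying dial up; brass stem (14 mm wide, 8 to 22 mm above the underside) sticks out along its -x, tip 56 mm from the case centre. Origin: centre of the underside; z out through the dial. 0.10 to 0.18 kg; grip the case across its diameter.
- steel_gauge_yellow: Look-alike: the same gauge with a bare STEEL case and a broad yellow ring on the dial, not yet tested: leave it. Case 52 mm across, 33 mm tall, lying dial up; brass stem (14 mm wide, 8 to 22 mm above the underside) sticks out along its -x, tip 56 mm from the case centre. Origin: centre of the underside; z out through the dial. 0.10 to 0.18 kg; grip the case across its diameter.
- tub_blue: Blue open tub, one of four set two by two, in changing order but turned alike, in a grey carrying tray; all fixed. Inside 112 mm along its x, 108 mm along its y; walls 3 mm thick, 15 mm above its floor (the tray's rim is lower). Origin: centre of the inner floor, 7 mm above the bench; z up.
- tub_green: Green open tub, one of four set two by two, in changing order but turned alike, in a grey carrying tray; all fixed. Inside 112 mm along its x, 108 mm along its y; walls 3 mm thick, 15 mm above its floor (the tray's rim is lower). Origin: centre of the inner floor, 7 mm above the bench; z up.
- tub_yellow: Yellow open tub, one of four set two by two, in changing order but turned alike, in a grey carrying tray; all fixed. Inside 112 mm along its x, 108 mm along its y; walls 3 mm thick, 15 mm above its floor (the tray's rim is lower). Origin: centre of the inner floor, 7 mm above the bench; z up.
- tub_red: Red open tub, one of four set two by two, in changing order but turned alike, in a grey carrying tray; all fixed. Inside 112 mm along its x, 108 mm along its y; walls 3 mm thick, 15 mm above its floor (the tray's rim is lower). Origin: centre of the inner floor, 7 mm above the bench; z up.

How it is judged (in metres and radians):
At the end, for the whole second after the job is handed in: Each of the four black-cased gauges lies in the tub of its dial ring's colour: case centre within the tub, underside less than 3 mm above the tub's floor, dial up and level within 0.05 rad, released and at rest. Both steel-cased gauges are within 20 mm of where they started, dial up (x of gauge_blue in the frame of tub_blue between -0.056 and 0.056 m and y of gauge_blue in the frame of tub_blue between -0.054 and 0.054 m and z of gauge_blue in the frame of tub_blue below 0.003 m and angle between each of gauge_blue, gauge_green, gauge_yellow, gauge_red, steel_gauge_blue, steel_gauge_yellow's own z axis and vertical below 0.05 rad and linear speed of each of gauge_blue, gauge_green, gauge_yellow, gauge_red below 0.02 m/s and contact force between each of gauge_blue, gauge_green, gauge_yellow, gauge_red and the fingers below 0.1 N and x of gauge_green in the frame of tub_green between -0.056 and 0.056 m and y of gauge_green in the frame of tub_green between -0.054 and 0.054 m and z of gauge_green in the frame of tub_green below 0.003 m and x of gauge_yellow in the frame of tub_yellow between -0.056 and 0.056 m and y of gauge_yellow in the frame of tub_yellow between -0.054 and 0.054 m and z of gauge_yellow in the frame of tub_yellow below 0.003 m and x of gauge_red in the frame of tub_red between -0.056 and 0.056 m and y of gauge_red in the frame of tub_red between -0.054 and 0.054 m and z of gauge_red in the frame of tub_red below 0.003 m and distance of each of steel_gauge_blue, steel_gauge_yellow from where it was at the start of the episode below 0.02 m); the robot touches nothing.
It fails at once if a black gauge is dropped (out of the fingers and falling faster than 0.6 m/s, as from more than 20 mm up) ((contact force between gauge_blue and the fingers below 0.1 N and linear speed of gauge_blue above 0.6 m/s) or (contact force between gauge_green and the fingers below 0.1 N and linear speed of gauge_green above 0.6 m/s) or (contact force between gauge_yellow and the fingers below 0.1 N and linear speed of gauge_yellow above 0.6 m/s) or (contact force between gauge_red and the fingers below 0.1 N and linear speed of gauge_red above 0.6 m/s)).
It fails at once if a steel-cased gauge is moved (more than 20 mm) (distance of any of steel_gauge_blue, steel_gauge_yellow from where it was at the start of the episode above 0.02 m).
It also fails if it takes over 90 s, if anything falls off the work surface, if the arm or the gripper's body presses on something with over 40 N, if the wrist force passes 120 N, or if a joint passes its speed limit or range.

### The arm

A 6-joint arm with a two-finger parallel gripper is mounted at the origin on the work surface. World frame = base frame: x ahead of the robot, y to its left, z up, the work surface at z = 0. Lengths are in mm, angles in rad, forces in N, time in s.
With the tool pointing down it reaches from about 350 to 975 mm from the base axis. Payload 7.1 kg.
Tool frame: the origin (TCP) lies between the finger pads; the fingertips stand 19 mm ahead of it and the grasp point (between the pads) is the TCP; z points along the fingers, y is the line along which they close (so a half turn about z gives the same grasp; the last joint's range is limited). The gripper opens to 88 mm and grips with 3 to 60 N. Pads are 20 mm wide; open, the fingers measure 115 mm over their backs; the gripper's body (75 mm by 178 mm) begins 61 mm behind the grasp point.
Start: joints at [1.269, 0.423, 1.63, -0, 1.089, -0.019], TCP at [174.372, 600.166, 241.675] pointing down, gripper open.
Joint ranges: [-3, 3], [-0.9, 2.11], [0.09, 2.58], [-1.31, 4.45], [0.11, 2.69], [-2.54, 2.54]. Speed limits (rad/s): [2.39, 2.39, 3.01, 3.14, 3.14, 3.14].

### API

Orientations are given as a rotation vector (axis times angle).
In Python, from workcell import ctrl gives the robot as it stands.
- The arm moves only by the tool arm_command, never from a script. Its argument "series" is a list of rows, each an object with "linear": the shift along the tool's x, y, z in m, a list of three; "turn": the turn about the tool's z in rad. A call has 1 to 10 rows; each row shifts and turns the commanded pose from where the row before left it, along the tool's axes as they then stand; what a row does not reach is not made up. A row lasts 1/10 s, in which the tool goes at most 50 mm and 8.59 degrees, less where a joint would pass 70% of its speed; a pose out of reach is approached as far as the arm can. A call with a gripper value outside its range is refused whole. "jaw" is the opening, from -1 (shut) to 1 (fully open), set as the call begins (left out, the last holds). The fingers move at their own pace and stop on an object; the grip force is fixed at half the most. Time passes only in rows, so rows that do not move let the fingers close. It gives the time, the measured TCP pose, the force, the opening and the grip force at its end, in the units of the state.
- ctrl.get_obs(): the state, without advancing time (a new reading comes with each control period).
- ctrl.get_image(name): name is "scene" or "top" or "wrist"; returns a dict with "frame" (480x640x3 uint8, blue, green, red), "fx", "fy", "cx", "cy" (pixels), "rvec" (rotation vector, rad) and "tvec" (3), from world to camera coordinates, as OpenCV has them. Camera axes: x right, y down, z forward; pixel columns grow to the right and rows downward; lengths in mm; the calibration is good to about 2 mm. A picture is of the moment at which its call begins. There is no depth.
- ctrl.close_job(): hands the job in; it is judged then, once.
The state is a dict: "t": time; "qpos": joint angles; "qvel": joint speeds; "joint_torque": joint torques, N m; "ee_pos": TCP position; "orientation": TCP orientation; "ft_force": force on the tool from outside, world axes, zero at the start; "moment": the same for the moment, N m; "width": finger opening in mm; "grasp_force": force on a finger pad.
Only numpy, scipy, OpenCV 4.12 (cv2) and the standard library are available. Lean on these libraries where they do the work, as an engineer would, in place of code of your own. Each camera call takes 0.05 s, during which the arm holds its last target. There are 200 camera calls.

## Working session

There is one attempt and no reset: what is moved stays moved. The work goes in short steps, Python scripts to look and compute and a tool call to move; the robot and the scene stay as the last step left them, time stands still between calls to the robot, and variables do not carry over. Pictures are saved under pics/ and viewed, at most 14 in all, crops included, and the job is handed in when it is done.

Besides the shell and the picture viewer there is one more tool, called after ">>>" in YAML: its name, and indented under it one key for each argument. arm_command: Moves the arm, as the interface text tells. Its arguments: {"type":"object","properties":{"series":{"type":"array"},"jaw":{"type":"number"}},"required":["series"]}

```bash
mkdir -p pics
cat > h.py <<'E'
import numpy as np, cv2
from workcell import ctrl
def snap(cam,fn):
    im=ctrl.get_image(cam); cv2.imwrite(fn,im['frame'])
    np.savez(fn+'.npz',**{k:im[k] for k in('fx','fy','cx','cy','rvec','tvec')}); return im
def px2w(fn,uv,z):
    d=np.load(fn+'.npz'); R=cv2.Rodrigues(np.array(d['rvec'],float))[0]; t=np.array(d['tvec'],float).ravel()
    r=R.T@np.array([(uv[0]-d['cx'])/d['fx'],(uv[1]-d['cy'])/d['fy'],1]); c=-R.T@t
    return (c+r*(z-c[2])/r[2])
E
python3 - <<'E'
from h import *
snap('top','pics/top.png'); snap('scene','pics/scene.png')
o=ctrl.get_obs(); print(o['t'],o['ee_pos'],cv2.Rodrigues(np.array(o['orientation']))[0].round(3),o['width'])
E
```

```text
0.1 [174.21538146 599.72463743 240.97834662] [[-0.96   0.279 -0.   ]
 [ 0.279  0.96  -0.001]
 [ 0.    -0.001 -1.   ]] 87.98969871848554
```

View pics/top.png

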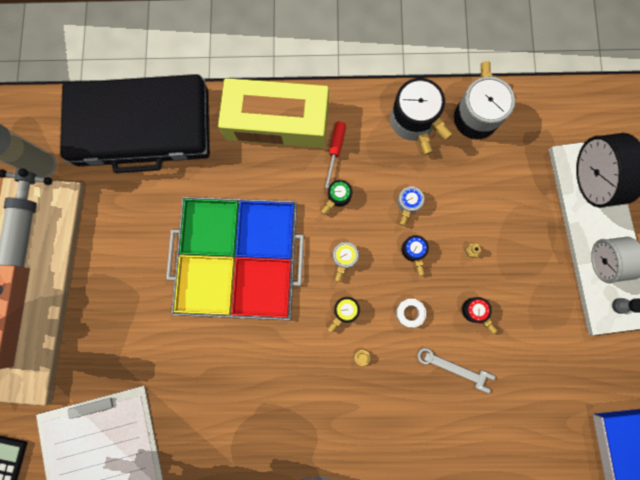

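The top view shows the tubs: green (210,228), blue (267,230), yellow (205,285) and red (263,287). The black gauges are green (340,192), blue (415,248), yellow (346,310) and red (478,310). The steel ones are blue (411,199) and yellow (345,255). I'll enlarge this.

Run:
```python
from h import *
im=cv2.imread('pics/top.png')
cv2.imwrite('pics/c1.png',cv2.resize(im[170:345,320:510],None,fx=4,fy=4,interpolation=3)[:600])
# 190 wide x 150 high cap
cv2.imwrite('pics/c1.png',cv2.resize(im[175:340,320:505],None,fx=3.6,fy=3.6,interpolation=3))
cv2.imwrite('pics/c2.png',cv2.resize(im[190:325,160:310],None,fx=4.4,fy=4.4,interpolation=3))
```

```text
(no output)
```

View pics/c1.png

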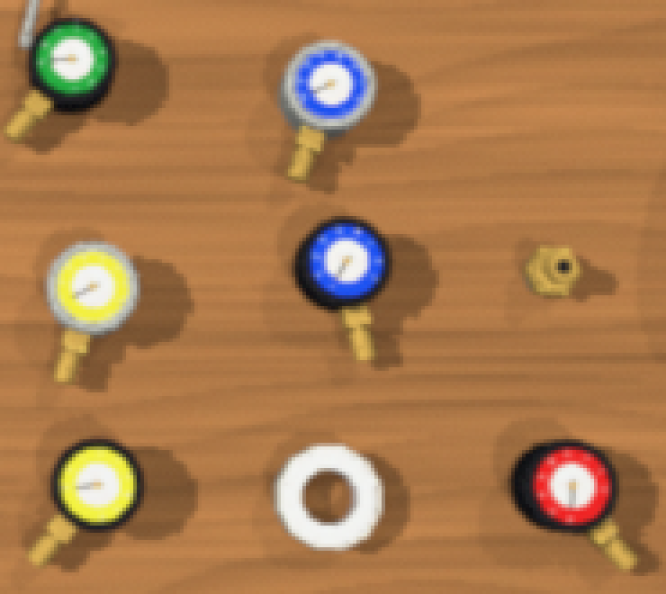

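View pics/c2.png

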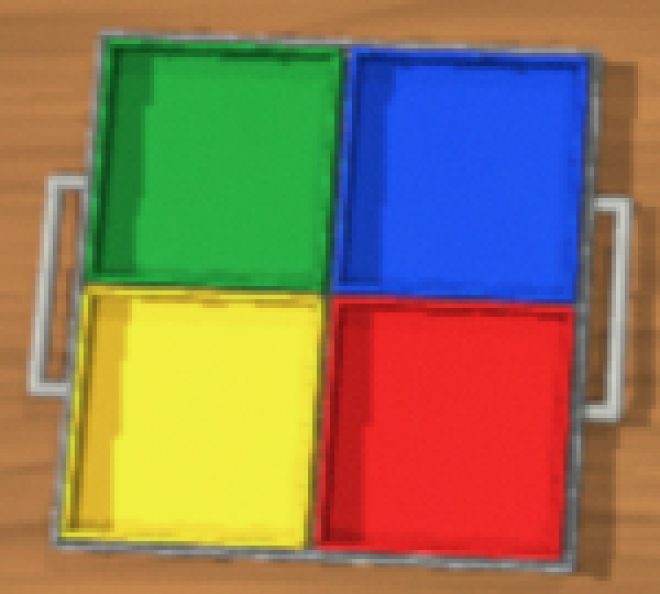

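View pics/scene.png

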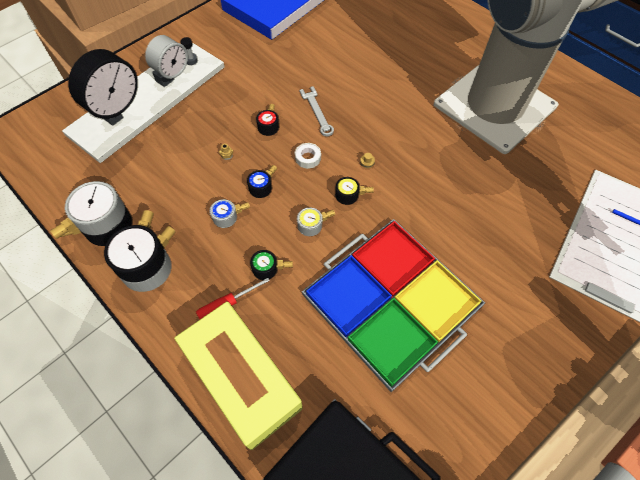

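The crops give sharp dial centres and stem tips. Green is at (72,60) with its tip at (14,131), yellow (97,485)/(40,556), blue (346,261)/(366,358) and red (572,487)/(628,562). The tub block's corners are about (103,37), (597,52), (573,568) and (55,545), and its centre is (328,293).

Run:
```python
from h import *
f='pics/top.png'
c=lambda p:(p[0]/3.6+319.6,p[1]/3.6+174.6)
for n,a,b in [('green',(72,60),(14,131)),('yellow',(97,485),(40,556)),('blue',(346,261),(366,358)),('red',(572,487),(628,562)),('Sblue',(330,84),(298,176)),('Syel',(93,286),(66,378))]:
    P=px2w(f,c(a),33);T=px2w(f,c(b),15);d=T-P
    print(n,P[:2].round(1),'stem',T[:2].round(1),np.hypot(d[0],d[1]).round(1),'dir',np.degrees(np.arctan2(d[1],d[0])).round(1))
g=lambda p:(p[0]/4.4+159.6,p[1]/4.4+189.6)
for n,p in [('TL',(105,38)),('TR',(592,54)),('BR',(568,558)),('BL',(60,542)),('C',(329,293)),('gb',(346,47)),('yr',(312,551)),('gy',(84,286)),('br',(577,303))]:
    print(n,px2w(f,g(p),22)[:2].round(1))
d=np.load(f+'.npz');R=cv2.Rodrigues(np.array(d['rvec'],float))[0];print(-R.T@d['tvec'].ravel(),d['fx'])
```

```text
green [692.7 -55.9] stem [655.  -21.5] 51.0 dir 137.7
yellow [448.1 -66. ] stem [408.8 -33.7] 50.9 dir 140.6
blue [ 572.7 -209.7] stem [ 518.9 -222.3] 55.3 dir -166.8
red [ 444.5 -329.4] stem [ 402.6 -364. ] 54.3 dir -140.5
Sblue [ 676.2 -204.7] stem [ 625.8 -187.3] 53.3 dir 160.9
Syel [560.1 -65.7] stem [509.3 -49.9] 53.3 dir 162.8
TL [685.2 276. ]
TR [674.   40.2]
BR [435.   51.5]
BL [444.5 288.2]
C [559.7 164.9]
gb [679.1 159. ]
yr [439.3 170.4]
gy [564.5 281.6]
br [553.6  47.4]
[443.49142542 -31.26148557 953.51275033] 452.50204959885804
```

```bash
cat >> h.py <<'E'
def plan(x,y,z,yaw):
    """yaw = world angle (deg) of tool y; prints turn, then tool-axis shift after turn (m)"""
    o=ctrl.get_obs(); R=cv2.Rodrigues(np.array(o['orientation'],float))[0]; p=np.array(o['ee_pos'])
    now=np.degrees(np.arctan2(R[1,1],R[0,1])); tr=-(yaw-now+180)%360-180
    a=np.radians(yaw); Y=np.array([np.cos(a),np.sin(a),0]); Z=np.array([0,0,-1.]); X=np.cross(Y,Z)
    d=np.array([x,y,z])-p
    print('t',round(o['t'],2),'p',p.round(1),'yaw',now.round(2),'w',round(o['width'],1),'turn',np.radians(tr).round(4),'lin m',np.round([X@d/1e3,Y@d/1e3,Z@d/1e3],4))
E
python3 -c "
from h import *
plan(448,-66,180,50.6)"
```

```text
t 0.1 p [174.2 599.7 241. ] yaw 73.8 w 88.0 turn 0.4049 lin m [-0.6341 -0.3406  0.061 ]
```

>>> arm_command:
  series:
    - {"linear": [0,0,0],"turn": 0.135}
    - {"linear": [0,0,0],"turn": 0.135}
    - {"linear": [0,0,0],"turn": 0.135}
    - {"linear": [-0.0423,-0.0227,0],"turn": 0}
    - {"linear": [-0.0423,-0.0227,0],"turn": 0}
    - {"linear": [-0.0423,-0.0227,0],"turn": 0}
    - {"linear": [-0.0423,-0.0227,0],"turn": 0}
    - {"linear": [-0.0423,-0.0227,0],"turn": 0}
    - {"linear": [-0.0423,-0.0227,0],"turn": 0}
    - {"linear": [-0.0423,-0.0227,0],"turn": 0}
  jaw: 0.59

```text
t: 1.1
ee_pos: [302.4, 287.6, 241.6]
orientation: [1.058, 2.958, -0.0]
ft_force: [0.7, 0.7, 0.9]
width: 69.6
grasp_force: 0.0
```

>>> arm_command:
  series:
    - {"linear": [-0.0423,-0.0227,0.01],"turn": 0}
    - {"linear": [-0.0423,-0.0227,0.01],"turn": 0}
    - {"linear": [-0.0423,-0.0227,0.01],"turn": 0}
    - {"linear": [-0.0423,-0.0227,0.01],"turn": 0}
    - {"linear": [-0.0423,-0.0227,0.01],"turn": 0}
    - {"linear": [-0.0423,-0.0227,0.01],"turn": 0}
    - {"linear": [-0.0423,-0.0227,0],"turn": 0}
    - {"linear": [-0.0423,-0.0227,0],"turn": 0}
    - {"linear": [0,0,0],"turn": 0}
    - {"linear": [0,0,0],"turn": 0}

```text
t: 2.1
ee_pos: [448.1, -66.5, 181.3]
orientation: [-1.063, -2.955, -0.0]
ft_force: [-0.7, -0.2, -0.5]
width: 69.3
grasp_force: 0.0
```

```bash
python3 -c "
from h import *
plan(448,-66,180,50.6); snap('wrist','pics/w1.png')"
```

```text
t 2.1 p [448.1 -66.5 181.3] yaw 50.42 w 69.3 turn -0.0031 lin m [0.0004 0.0003 0.0013]
```

View pics/w1.png

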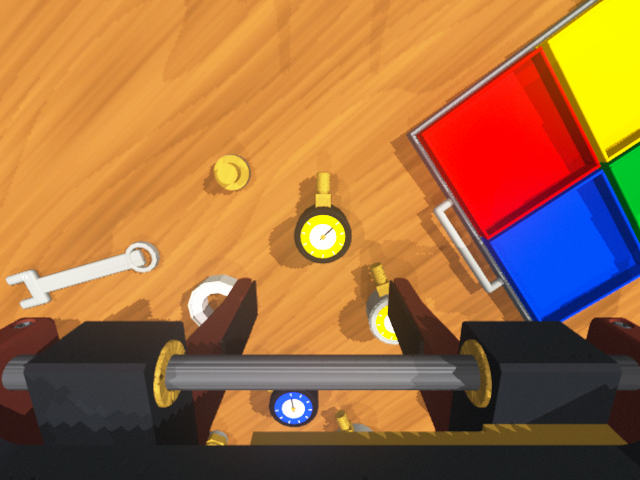

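The wrist view shows yellow's dial at (323,236), with the stem straight up to (323,178). The fingers are on both sides and clear.

```bash
python3 -c "
from h import *
f='pics/w1.png'
P=px2w(f,(323,236),33);T=px2w(f,(323,174),15);d=T-P;print(P,T,np.hypot(*d[:2]),np.degrees(np.arctan2(d[1],d[0])))
for u in [(487,238),(413,132),(606,165)]: print(px2w(f,u,22))
plan(P[0],P[1],27,50.6)"
```

```text
[448.57985856 -66.81023789  33.        ] [407.31085394 -32.72288602  15.        ] 53.52642617534884 140.44399165793484
[550.04875645  48.5684504   22.        ]
[428.88175242  49.66214211  22.        ]
[559.75170443 164.76129625  22.        ]
t 2.15 p [447.6 -65.5 181.3] yaw 50.53 w 69.8 turn -0.0012 lin m [-0.0015 -0.0004  0.1543]
```

>>> arm_command:
  series:
    - {"linear": [-0.001,-0.0003,0.045],"turn": 0}
    - {"linear": [0,0,0.045],"turn": 0}
    - {"linear": [0,0,0.03],"turn": 0}
    - {"linear": [0,0,0.02],"turn": 0}
    - {"linear": [0,0,0.014],"turn": 0}
    - {"linear": [0,0,0],"turn": 0}
    - {"linear": [0,0,0],"turn": 0}

```text
t: 2.85
ee_pos: [448.6, -65.4, 27.9]
orientation: [-1.056, -2.958, 0.0]
ft_force: [0.2, 0.3, -0.1]
width: 69.7
grasp_force: 0.0
```

>>> arm_command:
  series:
    - {"linear": [0,0,0],"turn": 0}
    - {"linear": [0,0,0],"turn": 0}
    - {"linear": [0,0,0],"turn": 0}
    - {"linear": [0,0,0],"turn": 0}
    - {"linear": [0,0,0],"turn": 0}
    - {"linear": [0,0,0],"turn": 0}
    - {"linear": [0,0,0],"turn": 0}
  jaw: -1

```text
t: 3.55
ee_pos: [449.5, -66.6, 28.5]
orientation: [1.059, 2.956, 0.001]
ft_force: [-0.2, 3.6, 6.8]
width: 51.2
grasp_force: 30.0
```

```bash
python3 -c "
from h import *
plan(508.6,220.7,34.5,50.6);print(ctrl.get_obs()['grasp_force'])"
```

```text
t 3.55 p [449.5 -66.6  28.5] yaw 50.58 w 51.2 turn -0.0004 lin m [ 0.1367  0.2595 -0.006 ]
30.00158339738846
```

>>> arm_command:
  series:
    - {"linear": [0,0,-0.02],"turn": 0}
    - {"linear": [0,0,-0.03],"turn": 0}
    - {"linear": [0,0,-0.03],"turn": 0}
    - {"linear": [0.01,0.02,0],"turn": 0}
    - {"linear": [0.018,0.034,0],"turn": 0}
    - {"linear": [0.02,0.038,0],"turn": 0}
    - {"linear": [0.02,0.038,0],"turn": 0}
    - {"linear": [0.02,0.038,0],"turn": 0}
    - {"linear": [0.02,0.038,0],"turn": 0}
    - {"linear": [0.018,0.034,0],"turn": 0}

```text
t: 4.55
ee_pos: [504.1, 200.8, 107.9]
orientation: [1.059, 2.958, 0.0]
ft_force: [1.0, 0.5, -1.8]
width: 51.5
grasp_force: 30.0
```

>>> arm_command:
  series:
    - {"linear": [0.01,0.02,0],"turn": 0}
    - {"linear": [0,0,0],"turn": 0}
    - {"linear": [0,0,0],"turn": 0}

```text
t: 4.85
ee_pos: [508.4, 220.5, 107.5]
orientation: [-1.057, -2.958, 0.001]
ft_force: [-0.1, -1.0, -1.9]
width: 51.4
grasp_force: 30.0
```

```bash
python3 -c "
from h import *
plan(508.6,220.7,35,50.6);print(ctrl.get_obs()['grasp_force'])"
```

```text
t 4.85 p [508.4 220.5 107.5] yaw 50.65 w 51.4 turn 0.0009 lin m [0.     0.0003 0.0725]
29.999746084213257
```

Next I'll set it down 72 mm, open slightly, rise and turn.

>>> arm_command:
  series:
    - {"linear": [0,0,0.025],"turn": 0}
    - {"linear": [0,0,0.02],"turn": 0}
    - {"linear": [0,0,0.012],"turn": 0}
    - {"linear": [0,0,0.006],"turn": 0}
    - {"linear": [0,0,0.005],"turn": 0}
    - {"linear": [0,0,0.003],"turn": 0}
    - {"linear": [0,0,0.001],"turn": 0}
    - {"linear": [0,0,0],"turn": 0}
    - {"linear": [0,0,0],"turn": 0}

```text
t: 5.75
ee_pos: [509.3, 220.8, 36.1]
orientation: [1.059, 2.957, 0.001]
ft_force: [-0.3, -0.5, -0.7]
width: 51.7
grasp_force: 30.0
```

>>> arm_command:
  series:
    - {"linear": [0,0,0],"turn": 0}
    - {"linear": [0,0,0],"turn": 0}
    - {"linear": [0,0,0],"turn": 0}
    - {"linear": [0,0,0],"turn": 0}
    - {"linear": [0,0,-0.01],"turn": 0}
    - {"linear": [0,0,-0.03],"turn": 0}
    - {"linear": [0,0,-0.04],"turn": 0}
    - {"linear": [0,0,-0.04],"turn": 0.13}
    - {"linear": [0,0,-0.025],"turn": 0.13}
    - {"linear": [0,0,0],"turn": 0.13}
  jaw: 0.4

```text
t: 6.75
ee_pos: [511.2, 221.6, 185.6]
orientation: [1.617, 2.688, 0.01]
ft_force: [0.5, -0.2, -0.0]
width: 61.6
grasp_force: 0.0
```

>>> arm_command:
  series:
    - {"linear": [0,0,0],"turn": 0.13}
    - {"linear": [0,0,0],"turn": 0.12}
    - {"linear": [0,0,0],"turn": 0}
    - {"linear": [0,0,0],"turn": 0}
  jaw: 0.59

```text
t: 7.15
ee_pos: [509.0, 220.6, 181.1]
orientation: [1.932, 2.477, 0.0]
ft_force: [0.0, 0.6, 0.2]
width: 70.0
grasp_force: 0.0
```

```bash
python3 -c "
from h import *
snap('wrist','pics/w2.png')
plan(692.7,-56,180,14)"
```

```text
t 7.2 p [509.  220.6 181. ] yaw 14.09 w 69.6 turn 0.0016 lin m [-0.3129  0.1113  0.001 ]
```

View pics/w2.png

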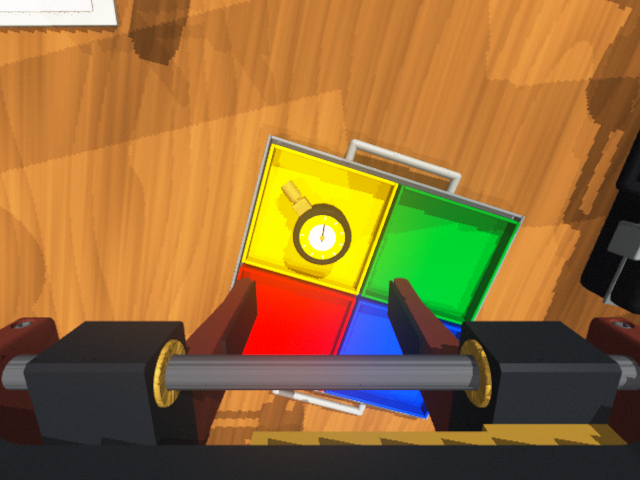

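Yellow lies in the yellow tub with its dial at (322,237) and its stem inside at (290,190). Green is next.

>>> arm_command:
  series:
    - {"linear": [-0.0391,0.0139,0],"turn": 0}
    - {"linear": [-0.0391,0.0139,0],"turn": 0}
    - {"linear": [-0.0391,0.0139,0],"turn": 0}
    - {"linear": [-0.0391,0.0139,0],"turn": 0}
    - {"linear": [-0.0391,0.0139,0],"turn": 0}
    - {"linear": [-0.0391,0.0139,0],"turn": 0}
    - {"linear": [-0.0391,0.0139,0],"turn": 0}
    - {"linear": [-0.0391,0.0139,0],"turn": 0}
    - {"linear": [0,0,0],"turn": 0}
    - {"linear": [0,0,0],"turn": 0}

```text
t: 8.2
ee_pos: [691.9, -56.9, 180.1]
orientation: [-1.935, -2.473, 0.001]
ft_force: [-0.4, 0.4, 0.0]
width: 70.0
grasp_force: 0.0
```

```bash
python3 -c "
from h import *
snap('wrist','pics/w3.png')
plan(692.7,-56,27,14)"
```

```text
t 8.25 p [691.5 -55.9 180.2] yaw 13.96 w 69.7 turn -0.0007 lin m [-0.0004  0.0012  0.1532]
```

View pics/w3.png

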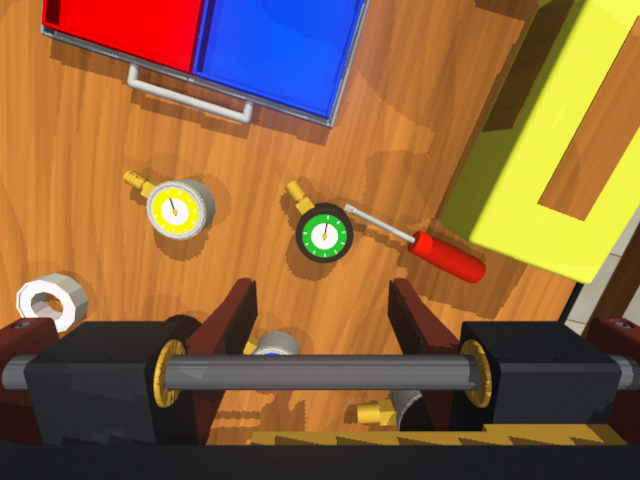

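Green's dial is at (324,235) and its stem goes to (290,185). The screwdriver tip is at (346,208) and its shaft reaches (412,240), so a 3° turn clears the right finger.

```bash
python3 -c "
from h import *
f='pics/w3.png'
P=px2w(f,(324,235),33);T=px2w(f,(290,184),15);d=T-P;print(P,np.hypot(*d[:2]),np.degrees(np.arctan2(d[1],d[0])),px2w(f,(346,208),3),px2w(f,(412,240),8))
plan(P[0],P[1],27,11)
plan(P[0],P[1],27,17)"
```

```text
[693.54540062 -56.01633429  33.        ] 53.36697640151809 139.46435864024167 [709.65230606 -32.14381296   3.        ] [779.94464687 -46.34345722   8.        ]
t 8.25 p [691.5 -55.9 180.2] yaw 13.96 w 69.7 turn 0.0516 lin m [-0.0005  0.002   0.1532]
t 8.25 p [691.5 -55.9 180.2] yaw 13.96 w 69.7 turn -0.0531 lin m [-0.0007  0.0019  0.1532]
```

>>> arm_command:
  series:
    - {"linear": [0,0,0.03],"turn": 0.104}
    - {"linear": [-0.0003,0.0013,0.035],"turn": 0}
    - {"linear": [0,0,0.03],"turn": 0}
    - {"linear": [0,0,0.025],"turn": 0}
    - {"linear": [0,0,0.02],"turn": 0}
    - {"linear": [0,0,0.011],"turn": 0}
    - {"linear": [0,0,0],"turn": 0}
    - {"linear": [0,0,0],"turn": 0}
  jaw: 0.45

```text
t: 9.05
ee_pos: [694.1, -56.1, 30.5]
orientation: [2.061, 2.37, 0.001]
ft_force: [0.7, 0.1, -0.1]
width: 63.7
grasp_force: 0.0
```

>>> arm_command:
  series:
    - {"linear": [0,0,0],"turn": 0}
    - {"linear": [0,0,0],"turn": 0}
    - {"linear": [0,0,0],"turn": 0}
    - {"linear": [0,0,0],"turn": 0}
    - {"linear": [0,0,0],"turn": 0}
    - {"linear": [0,0,0],"turn": 0}
    - {"linear": [0,0,0],"turn": 0}
  jaw: -1

```text
t: 9.75
ee_pos: [694.3, -56.4, 31.0]
orientation: [2.061, 2.369, 0.002]
ft_force: [-1.5, 0.1, 6.3]
width: 51.6
grasp_force: 30.0
```

```bash
python3 -c "
from h import *
plan(628.6,214.7,37,8);print(ctrl.get_obs()['grasp_force'])"
```

```text
t 9.75 p [694.3 -56.4  31. ] yaw 7.96 w 51.6 turn -0.0007 lin m [ 0.2776 -0.0273 -0.006 ]
30.003450214862823
```

>>> arm_command:
  series:
    - {"linear": [0,0,-0.02],"turn": 0}
    - {"linear": [0,0,-0.03],"turn": 0}
    - {"linear": [0,0,-0.03],"turn": 0}
    - {"linear": [0.02,-0.002,0],"turn": 0}
    - {"linear": [0.037,-0.0037,0],"turn": 0}
    - {"linear": [0.041,-0.004,0],"turn": 0}
    - {"linear": [0.041,-0.004,0],"turn": 0}
    - {"linear": [0.041,-0.004,0],"turn": 0}
    - {"linear": [0.041,-0.004,0],"turn": 0}
    - {"linear": [0.037,-0.0037,0],"turn": 0}

```text
t: 10.75
ee_pos: [630.9, 198.2, 109.3]
orientation: [-2.06, -2.37, 0.001]
ft_force: [0.4, 0.2, -0.8]
width: 51.4
grasp_force: 30.0
```

>>> arm_command:
  series:
    - {"linear": [0.0195,-0.002,0],"turn": 0}
    - {"linear": [0,0,0],"turn": 0}
    - {"linear": [0,0,0],"turn": 0}

```text
t: 11.05
ee_pos: [627.6, 214.7, 109.4]
orientation: [2.061, 2.371, -0.001]
ft_force: [0.1, -0.4, -1.3]
width: 51.6
grasp_force: 30.0
```

```bash
python3 -c "
from h import *
plan(628.6,214.7,37.5,8);print(ctrl.get_obs()['grasp_force'])"
```

```text
t 11.05 p [627.6 214.7 109.4] yaw 8.02 w 51.6 turn 0.0003 lin m [-0.0001  0.001   0.0719]
29.9995020031929
```

>>> arm_command:
  series:
    - {"linear": [0,0,0.025],"turn": 0}
    - {"linear": [0,0,0.02],"turn": 0}
    - {"linear": [0,0,0.012],"turn": 0}
    - {"linear": [0,0,0.006],"turn": 0}
    - {"linear": [0,0,0.005],"turn": 0}
    - {"linear": [0,0,0.003],"turn": 0}
    - {"linear": [0,0,0.0015],"turn": 0}
    - {"linear": [0,0,0],"turn": 0}
    - {"linear": [0,0,0],"turn": 0}

```text
t: 11.95
ee_pos: [628.4, 214.7, 38.1]
orientation: [2.061, 2.37, 0.001]
ft_force: [-1.7, -1.8, 2.6]
width: 51.4
grasp_force: 30.0
```

>>> arm_command:
  series:
    - {"linear": [0,0,0],"turn": 0}
    - {"linear": [0,0,0],"turn": 0}
    - {"linear": [0,0,0],"turn": 0}
    - {"linear": [0,0,0],"turn": 0}
    - {"linear": [0,0,-0.01],"turn": 0}
    - {"linear": [0,0,-0.03],"turn": 0}
    - {"linear": [0,0,-0.04],"turn": 0}
    - {"linear": [0,0,-0.04],"turn": 0.1277}
    - {"linear": [0,0,-0.025],"turn": 0.1277}
    - {"linear": [0,0,0],"turn": 0.1277}
  jaw: 0.4

```text
t: 12.95
ee_pos: [630.5, 215.6, 187.9]
orientation: [2.478, 1.926, 0.013]
ft_force: [-0.4, 0.2, 0.3]
width: 61.5
grasp_force: 0.0
```

>>> arm_command:
  series:
    - {"linear": [0,0,0],"turn": 0.1277}
    - {"linear": [0,0,0],"turn": 0.1277}
    - {"linear": [0,0,0],"turn": 0.1277}
    - {"linear": [0,0,0],"turn": 0.1277}
    - {"linear": [0,0,0],"turn": 0.1277}
    - {"linear": [0,0,0],"turn": 0}
    - {"linear": [0,0,0],"turn": 0}
  jaw: 0.59

```text
t: 13.65
ee_pos: [628.0, 214.7, 182.7]
orientation: [2.956, 1.065, 0.001]
ft_force: [0.1, -0.1, 0.3]
width: 69.9
grasp_force: 0.0
```

```bash
python3 -c "
from h import *
snap('wrist','pics/w4.png')
plan(444.5,-329.4,180,-50.5)"
```

```text
t 13.7 p [628.  214.7 182.5] yaw -50.39 w 69.7 turn 0.0019 lin m [-0.4877  0.3032  0.0025]
```

View pics/w4.png

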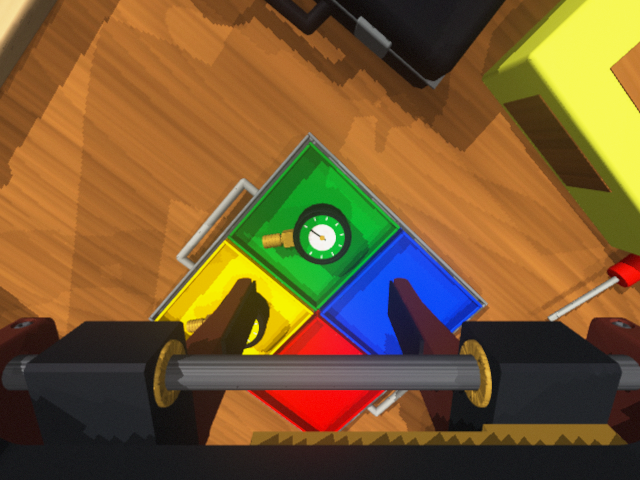

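Green lies in the green tub with its dial at (322,238) and its stem inside. Red is next.

>>> arm_command:
  series:
    - {"linear": [-0.0406,0.0253,0],"turn": 0}
    - {"linear": [-0.0406,0.0253,0],"turn": 0}
    - {"linear": [-0.0406,0.0253,0],"turn": 0}
    - {"linear": [-0.0406,0.0253,0],"turn": 0}
    - {"linear": [-0.0406,0.0253,0],"turn": 0}
    - {"linear": [-0.0406,0.0253,0],"turn": 0}
    - {"linear": [-0.0406,0.0253,0],"turn": 0}
    - {"linear": [-0.0406,0.0253,0],"turn": 0}
    - {"linear": [-0.0406,0.0253,0],"turn": 0}
    - {"linear": [-0.0406,0.0253,0],"turn": 0}

```text
t: 14.7
ee_pos: [474.3, -240.4, 182.6]
orientation: [2.956, 1.063, 0.001]
ft_force: [0.8, 0.7, 0.2]
width: 70.0
grasp_force: 0.0
```

>>> arm_command:
  series:
    - {"linear": [-0.0406,0.0253,0],"turn": 0}
    - {"linear": [-0.0406,0.0253,0],"turn": 0}
    - {"linear": [0,0,0],"turn": 0}
    - {"linear": [0,0,0],"turn": 0}

```text
t: 15.1
ee_pos: [444.0, -329.9, 182.2]
orientation: [-2.958, -1.058, -0.0]
ft_force: [0.1, 0.4, -0.3]
width: 69.8
grasp_force: 0.0
```

```bash
python3 -c "
from h import *
snap('wrist','pics/w5.png')
plan(444.5,-329.4,27,-50.5)"
```

```text
t 15.15 p [ 444.3 -328.8  182.1] yaw -50.55 w 69.9 turn -0.0009 lin m [-0.0002  0.0006  0.1551]
```

View pics/w5.png

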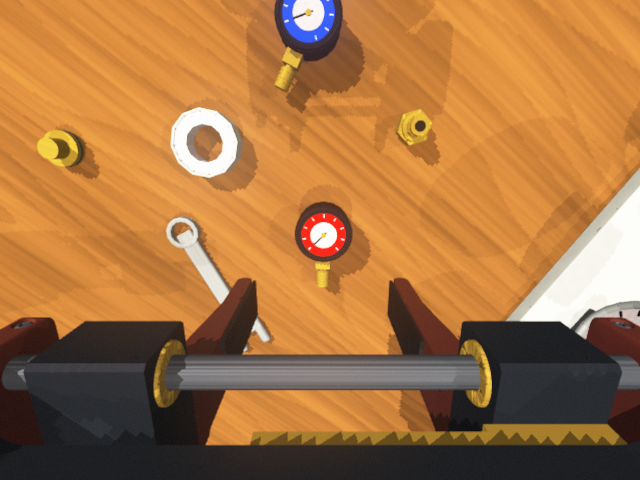

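Red's dial is at (323,235) with its stem straight down, so the fingers are aligned and the bench beside it is clear.

>>> arm_command:
  series:
    - {"linear": [0,0.0005,0.045],"turn": 0}
    - {"linear": [0,0,0.045],"turn": 0}
    - {"linear": [0,0,0.03],"turn": 0}
    - {"linear": [0,0,0.02],"turn": 0}
    - {"linear": [0,0,0.014],"turn": 0}
    - {"linear": [0,0,0],"turn": 0}
    - {"linear": [0,0,0],"turn": 0}

```text
t: 15.85
ee_pos: [445.5, -329.1, 28.7]
orientation: [2.956, 1.062, 0.0]
ft_force: [-0.5, -0.3, -0.5]
width: 69.8
grasp_force: 0.0
```

>>> arm_command:
  series:
    - {"linear": [0,0,0],"turn": 0}
    - {"linear": [0,0,0],"turn": 0}
    - {"linear": [0,0,0],"turn": 0}
    - {"linear": [0,0,0],"turn": 0}
    - {"linear": [0,0,0],"turn": 0}
    - {"linear": [0,0,0],"turn": 0}
    - {"linear": [0,0,0],"turn": 0}
  jaw: -1

```text
t: 16.55
ee_pos: [445.3, -330.0, 29.2]
orientation: [2.956, 1.059, 0.001]
ft_force: [-0.5, 1.9, 8.0]
width: 51.5
grasp_force: 30.0
```

```bash
python3 -c "
from h import *
plan(503.1,113.1,35,-50.5);print(ctrl.get_obs()['grasp_force'])"
```

```text
t 16.55 p [ 445.3 -330.    29.2] yaw -50.58 w 51.5 turn -0.0014 lin m [ 0.3265 -0.3052 -0.0058]
30.003027319908142
```

>>> arm_command:
  series:
    - {"linear": [0,0,-0.02],"turn": 0}
    - {"linear": [0,0,-0.03],"turn": 0}
    - {"linear": [0,0,-0.03],"turn": 0}
    - {"linear": [0.0145,-0.0135,0],"turn": 0}
    - {"linear": [0.0297,-0.0278,0],"turn": 0}
    - {"linear": [0.0297,-0.0278,0],"turn": 0}
    - {"linear": [0.0297,-0.0278,0],"turn": 0}
    - {"linear": [0.0297,-0.0278,0],"turn": 0}
    - {"linear": [0.0297,-0.0278,0],"turn": 0}
    - {"linear": [0.0297,-0.0278,0],"turn": 0}

```text
t: 17.55
ee_pos: [479.0, -66.5, 108.4]
orientation: [2.958, 1.059, 0.0]
ft_force: [0.3, 0.3, -1.8]
width: 51.7
grasp_force: 30.0
```

>>> arm_command:
  series:
    - {"linear": [0.0297,-0.0278,0],"turn": 0}
    - {"linear": [0.0297,-0.0278,0],"turn": 0}
    - {"linear": [0.0297,-0.0278,0],"turn": 0}
    - {"linear": [0.0297,-0.0278,0],"turn": 0}
    - {"linear": [0.015,-0.0137,0],"turn": 0}
    - {"linear": [0,0,0],"turn": 0}
    - {"linear": [0,0,0],"turn": 0}

```text
t: 18.25
ee_pos: [502.8, 113.4, 108.1]
orientation: [2.957, 1.061, -0.001]
ft_force: [0.1, -0.1, -1.0]
width: 51.7
grasp_force: 30.0
```

```bash
python3 -c "
from h import *
plan(503.1,113.1,36,-50.5);print(ctrl.get_obs()['grasp_force'])"
```

```text
t 18.25 p [502.8 113.4 108.1] yaw -50.5 w 51.7 turn -0.0001 lin m [0.0001 0.0004 0.0721]
29.999252557754517
```

>>> arm_command:
  series:
    - {"linear": [0,0,0.025],"turn": 0}
    - {"linear": [0,0,0.02],"turn": 0}
    - {"linear": [0,0,0.012],"turn": 0}
    - {"linear": [0,0,0.006],"turn": 0}
    - {"linear": [0,0,0.005],"turn": 0}
    - {"linear": [0,0,0.003],"turn": 0}
    - {"linear": [0,0,0.0013],"turn": 0}
    - {"linear": [0,0,0],"turn": 0}
    - {"linear": [0,0,0],"turn": 0}

```text
t: 19.15
ee_pos: [503.5, 113.6, 36.3]
orientation: [2.957, 1.06, 0.001]
ft_force: [0.1, -0.4, -0.4]
width: 51.5
grasp_force: 30.0
```

>>> arm_command:
  series:
    - {"linear": [0,0,0],"turn": 0}
    - {"linear": [0,0,0],"turn": 0}
    - {"linear": [0,0,0],"turn": 0}
    - {"linear": [0,0,0],"turn": 0}
    - {"linear": [0,0,-0.01],"turn": 0}
    - {"linear": [0,0,-0.03],"turn": 0}
    - {"linear": [0,0,-0.04],"turn": 0}
    - {"linear": [0,0,-0.04],"turn": 0.1156}
    - {"linear": [0,0,-0.025],"turn": 0.1156}
    - {"linear": [0,0,0],"turn": 0.1156}
  jaw: 0.4

```text
t: 20.15
ee_pos: [505.4, 114.0, 185.5]
orientation: [-3.097, -0.526, -0.012]
ft_force: [0.9, -0.7, 0.1]
width: 61.5
grasp_force: 0.0
```

>>> arm_command:
  series:
    - {"linear": [0,0,0],"turn": 0.1156}
    - {"linear": [0,0,0],"turn": 0}
    - {"linear": [0,0,0],"turn": 0}
  jaw: 0.5

```text
t: 20.45
ee_pos: [503.0, 113.4, 181.2]
orientation: [-3.121, -0.359, -0.0]
ft_force: [-0.2, 0.3, -0.0]
width: 66.0
grasp_force: 0.0
```

```bash
python3 -c "
from h import *
plan(572.7,-209.7,180,-77)"
```

```text
t 20.45 p [503.  113.4 181.2] yaw -76.89 w 66.0 turn 0.002 lin m [-0.0048  0.3305  0.0012]
```

>>> arm_command:
  series:
    - {"linear": [-0.0006,0.0413,0],"turn": 0}
    - {"linear": [-0.0006,0.0413,0],"turn": 0}
    - {"linear": [-0.0006,0.0413,0],"turn": 0}
    - {"linear": [-0.0006,0.0413,0],"turn": 0}
    - {"linear": [-0.0006,0.0413,0],"turn": 0}
    - {"linear": [-0.0006,0.0413,0],"turn": 0}
    - {"linear": [-0.0006,0.0413,0],"turn": 0}
    - {"linear": [-0.0006,0.0413,0],"turn": 0}
    - {"linear": [0,0,0],"turn": 0}
    - {"linear": [0,0,0],"turn": 0}

```text
t: 21.45
ee_pos: [571.9, -210.1, 180.3]
orientation: [-3.121, -0.353, 0.002]
ft_force: [0.9, 0.3, -0.6]
width: 66.0
grasp_force: 0.0
```

```bash
python3 -c "
from h import *
snap('wrist','pics/w6.png')
plan(572.7,-209.7,27,-77)"
```

```text
t 21.5 p [ 571.8 -209.1  180.3] yaw -77.02 w 66.1 turn -0.0003 lin m [0.0008 0.0008 0.1533]
```

View pics/w6.png

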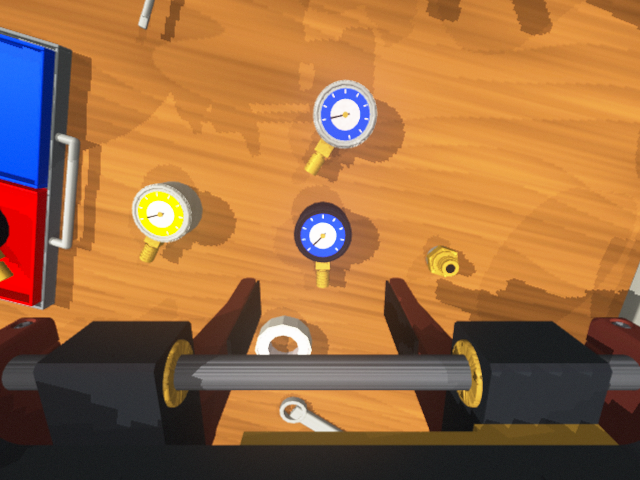

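Blue's dial is at (323,235), centred with its stem down. The steel gauges are clear of the fingers.

>>> arm_command:
  series:
    - {"linear": [0.0005,0.0005,0.045],"turn": 0}
    - {"linear": [0,0,0.045],"turn": 0}
    - {"linear": [0,0,0.03],"turn": 0}
    - {"linear": [0,0,0.02],"turn": 0}
    - {"linear": [0,0,0.0125],"turn": 0}
    - {"linear": [0,0,0],"turn": 0}
    - {"linear": [0,0,0],"turn": 0}

```text
t: 22.2
ee_pos: [573.5, -209.5, 29.1]
orientation: [3.121, 0.356, 0.001]
ft_force: [0.6, 0.8, 0.2]
width: 66.0
grasp_force: 0.0
```

>>> arm_command:
  series:
    - {"linear": [0,0,0],"turn": 0}
    - {"linear": [0,0,0],"turn": 0}
    - {"linear": [0,0,0],"turn": 0}
    - {"linear": [0,0,0],"turn": 0}
    - {"linear": [0,0,0],"turn": 0}
    - {"linear": [0,0,0],"turn": 0}
    - {"linear": [0,0,0],"turn": 0}
  jaw: -1

```text
t: 22.9
ee_pos: [573.8, -210.2, 29.6]
orientation: [3.121, 0.354, 0.003]
ft_force: [-0.7, 2.0, 6.9]
width: 51.6
grasp_force: 30.0
```

```bash
python3 -c "
from h import *
plan(631,106,35,-77);print(ctrl.get_obs()['grasp_force'])"
```

```text
t 22.9 p [ 573.8 -210.2   29.6] yaw -77.07 w 51.6 turn -0.0012 lin m [ 0.1269 -0.2953 -0.0054]
30.002098381519318
```

>>> arm_command:
  series:
    - {"linear": [0,0,-0.02],"turn": 0}
    - {"linear": [0,0,-0.03],"turn": 0}
    - {"linear": [0,0,-0.03],"turn": 0}
    - {"linear": [0.0064,-0.0148,0],"turn": 0}
    - {"linear": [0.0127,-0.0295,0],"turn": 0}
    - {"linear": [0.0127,-0.0295,0],"turn": 0}
    - {"linear": [0.0127,-0.0295,0],"turn": 0}
    - {"linear": [0.0127,-0.0295,0],"turn": 0}
    - {"linear": [0.0127,-0.0295,0],"turn": 0}
    - {"linear": [0.0127,-0.0295,0],"turn": 0}

```text
t: 23.9
ee_pos: [609.9, -2.6, 107.4]
orientation: [-3.121, -0.354, 0.002]
ft_force: [0.5, 0.7, -1.1]
width: 51.2
grasp_force: 30.0
```

>>> arm_command:
  series:
    - {"linear": [0.0127,-0.0295,0],"turn": 0}
    - {"linear": [0.0127,-0.0295,0],"turn": 0}
    - {"linear": [0.0127,-0.0295,0],"turn": 0}
    - {"linear": [0.0064,-0.0148,0],"turn": 0}
    - {"linear": [0,0,0],"turn": 0}
    - {"linear": [0,0,0],"turn": 0}

```text
t: 24.5
ee_pos: [630.1, 105.7, 107.8]
orientation: [3.121, 0.355, -0.002]
ft_force: [-0.0, 0.6, -1.1]
width: 51.5
grasp_force: 30.0
```

```bash
python3 -c "
from h import *
plan(631,106,36,-77);print(ctrl.get_obs()['grasp_force'])"
```

```text
t 24.5 p [630.1 105.7 107.8] yaw -77.02 w 51.5 turn -0.0004 lin m [ 0.0009 -0.0001  0.0718]
29.999640583992004
```

>>> arm_command:
  series:
    - {"linear": [0,0,0.025],"turn": 0}
    - {"linear": [0,0,0.02],"turn": 0}
    - {"linear": [0,0,0.012],"turn": 0}
    - {"linear": [0,0,0.006],"turn": 0}
    - {"linear": [0,0,0.005],"turn": 0}
    - {"linear": [0,0,0.003],"turn": 0}
    - {"linear": [0,0,0.0013],"turn": 0}
    - {"linear": [0,0,0],"turn": 0}
    - {"linear": [0,0,0],"turn": 0}

```text
t: 25.4
ee_pos: [631.3, 106.2, 36.7]
orientation: [3.122, 0.354, 0.002]
ft_force: [-0.9, -0.6, 1.0]
width: 51.7
grasp_force: 30.0
```

>>> arm_command:
  series:
    - {"linear": [0,0,0],"turn": 0}
    - {"linear": [0,0,0],"turn": 0}
    - {"linear": [0,0,0],"turn": 0}
    - {"linear": [0,0,0],"turn": 0}
    - {"linear": [0,0,-0.01],"turn": 0}
    - {"linear": [0,0,-0.03],"turn": 0}
    - {"linear": [0,0,-0.04],"turn": 0}
    - {"linear": [0,0,-0.04],"turn": 0}
    - {"linear": [0,0,-0.04],"turn": 0}
    - {"linear": [0,0,-0.02],"turn": 0}
  jaw: 0.4

```text
t: 26.4
ee_pos: [632.3, 106.3, 220.9]
orientation: [-3.121, -0.354, -0.009]
ft_force: [-0.4, -0.1, 0.4]
width: 61.5
grasp_force: 0.0
```

```bash
python3 -c "
from h import *
im=snap('top','pics/top2.png')['frame'];b=snap('wrist','pics/w7.png')['frame']
a=cv2.resize(im[170:345,160:510],(640,320),interpolation=3)
cv2.imwrite('pics/f.png',np.vstack([a,b[:280]]))
print(ctrl.get_obs()['ee_pos'])"
```

```text
[632.91886372 106.375237   220.65039762]
```

View pics/f.png

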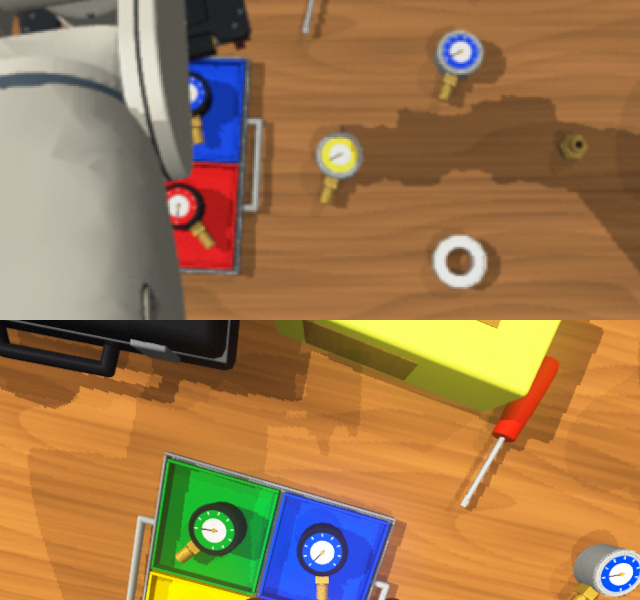

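Blue (322,552 in the composite), green and red lie inside their own tubs with stems inside. I saw yellow in its tub earlier, and both steel gauges are still in place. I'll let it settle and hand in.

>>> arm_command:
  series:
    - {"linear": [0,0,0],"turn": 0}
    - {"linear": [0,0,0],"turn": 0}
    - {"linear": [0,0,0],"turn": 0}

```text
t: 26.8
ee_pos: [629.9, 105.9, 214.3]
orientation: [3.121, 0.354, -0.005]
ft_force: [0.6, -0.2, 0.2]
width: 61.4
grasp_force: 0.0
```

```bash
python3 -c "
from workcell import ctrl
print(ctrl.close_job())"
```

```text
the job is handed in; nothing more can be done
None
```

I set all four black gauges down in the tubs matching their rings, left both steel gauges where they lay, and handed the job in at about 27 s of the 90 s allowed; the hand-in returned no verdict.

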